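# Lay out a repair kit on its outline tiles

## Task

Lay out the repair kit: set the capacitor, the black memory stick, the finned heat sink and the connector shell each on the black tile that shows its silhouette, upright as it stands now, centred on the silhouette and turned to line up with it (half a turn either way does not matter). The other things on the bench are not part of the kit.

Things in the scene. Friction and masses are not known exactly. Their poses are not given: they have to be found in the camera images.
- capacitor: loose blue cylinder (electrolytic capacitor) standing upright, 22 mm diameter, 39 mm high; origin at the centre of its underside, z up
- memory_stick: loose black memory stick with a short metal plug, lying flat, long and narrow: 62 (x) x 19 (y) x 9 mm high; origin at the centre of its underside, x along its length, z up; black body 48 mm long from x = -31 to 17 mm, then the 12 mm wide plug
- heatsink: loose black heat sink lying on its base with six upright fins that run along its x: 36 (x) x 40 (y) x 22 mm high; origin at the centre of its underside, z up
- shell: loose grey connector shell lying flat, 41 (x) x 53 (y) x 14 mm high: a main block 32 (x) x 40 (y) mm centred 4 mm to +x of the origin, a thin flange 53 mm wide (y) at x = -13 mm and a 30 mm wide nose at the -x end; origin at the centre of the underside of the whole, z up
- tile_round: fixed black kit tile, 70 x 70 x 6 mm thick, flat on the bench, a pale true-size silhouette on its top: a 22 mm disc (the capacitor's). Origin at the centre of the tile's underside, under the silhouette's middle; top 6 mm above it, z up
- tile_narrow: fixed black kit tile, 70 x 70 x 6 mm thick, flat on the bench, a pale true-size silhouette on its top: a plain narrow rectangle, 62 (x) x 19 (y) mm (the memory stick's). Origin at the centre of the tile's underside, under the silhouette's middle; top 6 mm above it, z up
- tile_striped: fixed black kit tile, 70 x 70 x 6 mm thick, flat on the bench, a pale true-size silhouette on its top: a 36 (x) x 40 (y) mm rectangle with six thin dark lines along x, where the fins stand (the heat sink's). Origin at the centre of the tile's underside, under the silhouette's middle; top 6 mm above it, z up
- tile_stepped: fixed black kit tile, 70 x 70 x 6 mm thick, flat on the bench, a pale true-size silhouette on its top: a stepped outline, 41 (x) x 53 (y) mm, the connector shell's: block to +x, flange and nose to -x; on it the shell's origin and axes match the tile's. Origin at the centre of the tile's underside, under the silhouette's middle; top 6 mm above it, z up
Not all that is in view belongs to the job. What is shaped like the heatsink but red is not meant.

How it is judged:
By the outcome, as a careful person would: the job done as asked, in the order asked, and still so for the second after the job is handed in, with the robot touching nothing.
It also fails if it takes over 99 s, if anything falls off the work surface, if the arm or the gripper's body presses on something with over 40 N, if the wrist force passes 120 N, or if a joint passes its speed limit or range.

## Robot

A 6-joint arm with a two-finger parallel gripper is mounted at the origin on a cart in front of the work surface, level with it; the furniture and walls round the work are solid. World frame = base frame: x ahead of the robot, y to its left, z up, the work surface at z = 0. Lengths are in mm, angles in rad, forces in N, time in s.
With the tool pointing down it reaches from about 300 to 825 mm from the base axis. Payload 5.4 kg.
Tool frame: the origin (TCP) lies midway between the tips of the shut fingers; the grasp point (between the pads) lies behind it (arm.hold_point_z is the z of the grasp point in the tool frame, in mm); z points along the fingers, y is the line along which they close (so a half turn about z gives the same grasp; the last joint's range is limited). The gripper opens to 92 mm and grips with 3 to 60 N. Pads are 20 mm wide; open, the fingers measure 128 mm over their backs; the gripper's body (75 mm by 189 mm) begins 69 mm behind the grasp point.
Start: joints at [-1.317, 0.158, 1.597, -0, 1.386, -0.21], TCP at [257.201, -514.251, 214.601] pointing down, gripper open.
Joint ranges: [-2.91, 2.91], [-0.94, 2.29], [0.18, 2.7], [-1.29, 4.43], [0.17, 2.64], [-3, 3]. Speed limits (rad/s): [2.57, 2.57, 3.14, 3.14, 3.14, 3.14].

## Interface

Orientations are given as a unit quaternion [x, y, z, w].
In Python, from station import arm, camera, ticket gives the robot as it stands.
- The arm moves only by the shell command python3 -m pendant FILE [OPENING] [FORCE], which reads ROWS from the file FILE. ROWS is a JSON list of rows, 1 to 8 of them, each written [[dx, dy, dz], [rx, ry, rz]]: dx, dy, dz in mm, then a rotation vector rx, ry, rz in rad; each row shifts and turns the commanded pose from where the row before left it, along the tool's axes as they then stand; what a row does not reach is not made up. A row lasts 1/10 s, in which the tool goes at most 50 mm and 0.15 rad, less where a joint would pass 70% of its speed; a pose out of reach is approached as far as the arm can. OPENING is the opening from 0.0 (shut) to 1.0 (fully open), set as the command begins (- or left out keeps the last). The fingers move at their own pace and stop on an object; FORCE is the grip in N (left out, the last holds). Time passes only in rows, so rows that do not move let the fingers close. It prints the time, the measured TCP pose, the force, the opening and the grip force at its end. Input that does not fit is refused with a message, and nothing moves.
- arm.state(): the state, without advancing time (a new reading comes with each control period).
- camera(name): name is "scene" or "top"; returns a dict with "color" (384x512x3 uint8, blue, green, red), "range_z" (384x512 float32, mm along the optical axis (not along the pixel's ray), 0 where there is no reading), "mtx" (3x3 intrinsics, pixels), "cam_to_world" (4x4, takes a point from camera to world coordinates). Camera axes: x right, y down, z forward; pixel columns grow to the right and rows downward; lengths in mm; the calibration is good to about 2 mm. A picture is of the moment at which its call begins.
- ticket.job_done(): hands the job in; it is judged then, once.
The state is a dict: "clock": time; "qpos": joint angles; "joint_velocities": joint speeds; "tau": joint torques, N m; "eef_pos": TCP position; "ee_rot": TCP orientation; "contact_force": force on the tool from outside, world axes, zero at the start; "moment": the same for the moment, N m; "finger_gap": opening from 0.0 (shut) to 1.0 (fully open); "gripper_force": force on a finger pad.
Only numpy, scipy, OpenCV 4.12 (cv2) and the standard library are available. Lean on these libraries where they do the work, as an engineer would, in place of code of your own. Each camera call takes 0.05 s, during which the arm holds its last target. There are 200 camera calls.

## Working session

There is one attempt and no reset: what is moved stays moved. The work goes in short steps, Python scripts to look and compute and a shell command to move; the robot and the scene stay as the last step left them, time stands still between calls to the robot, and variables do not carry over. Pictures are saved under pics/ and viewed, at most 14 in all, crops included, and the job is handed in when it is done.

```bash
mkdir -p pics; ls
cat > h.py <<'E'
import numpy as np, cv2, pickle
from station import arm, camera, ticket
E
python3 - <<'E'
from h import *
print(arm.hold_point_z, arm.state())
for n in("scene","top"):
    c=camera(n); pickle.dump(c,open(n+".pkl","wb")); cv2.imwrite(f"pics/{n}0.png",cv2.resize(c["color"],(800,600),interpolation=cv2.INTER_CUBIC)); print(n,c["mtx"],c["cam_to_world"].round(3))
E
```

```text
pics
-18.700000000000003 {'clock': 0.0, 'qpos': array([-1.31709492e+00,  1.59040330e-01,  1.59819017e+00, -1.39122001e-05,
        1.38616057e+00, -2.10106485e-01]), 'joint_velocities': array([ 0.00028179,  0.00205279,  0.00035805, -0.00168328,  0.00032082,
       -0.00033898]), 'tau': array([-5.65654373e-04, -3.85578918e+01, -3.22104907e+01,  7.01993471e-02,
        3.79693613e-02, -1.17392060e-04]), 'eef_pos': array([ 257.05034311, -513.67505014,  213.64486022]), 'ee_rot': array([ 9.73229886e-01,  2.29832072e-01, -2.64340509e-05, -8.98848112e-04]), 'contact_force': array([-0.53209191,  0.85359455, -0.42220658]), 'moment': array([ 0.05272952,  0.03613883, -0.01193808]), 'gripper_force': 0.0, 'finger_gap': 1.0034927413702144}
scene [[441.88172278   0.         257.56090785]
 [  0.         441.88172278 187.86098037]
 [  0.           0.           1.        ]] [[-8.25000e-01 -4.23000e-01  3.74000e-01  1.40516e+02]
 [-5.65000e-01  6.28000e-01 -5.35000e-01  6.13825e+02]
 [-9.00000e-03 -6.53000e-01 -7.57000e-01  9.37302e+02]
 [ 0.00000e+00  0.00000e+00  0.00000e+00  1.00000e+00]]
top [[450.85480881   0.         267.41121945]
 [  0.         450.85480881 196.61803301]
 [  0.           0.           1.        ]] [[ 2.100000e-02 -9.910000e-01  1.300000e-01  4.048690e+02]
 [-1.000000e+00 -1.900000e-02  1.300000e-02 -3.953900e+01]
 [-1.000000e-02 -1.310000e-01 -9.910000e-01  1.408994e+03]
 [ 0.000000e+00  0.000000e+00  0.000000e+00  1.000000e+00]]
```

View pics/scene0.png

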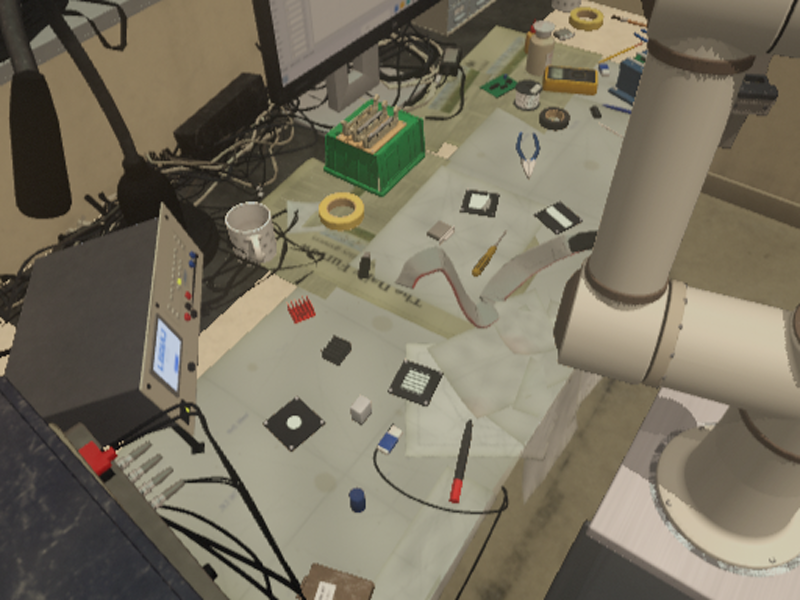

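View pics/top0.png

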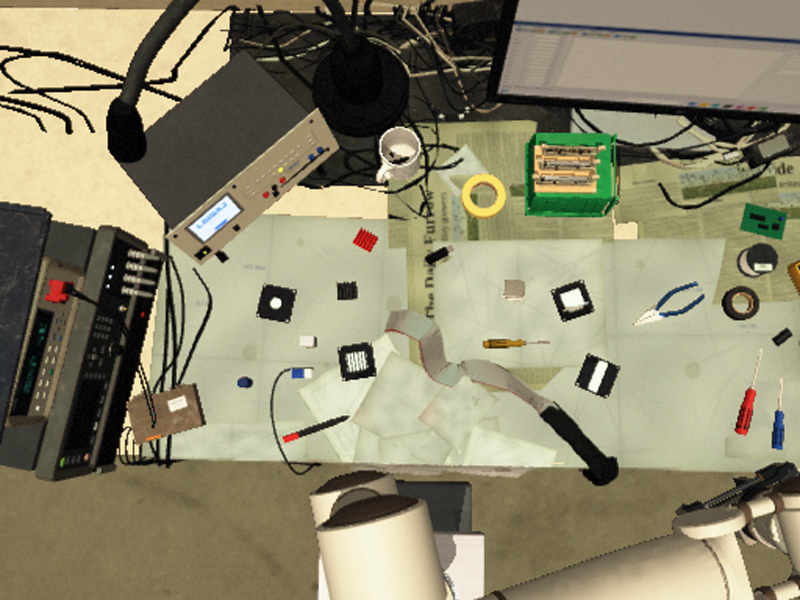

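The top view (800x600 picture) shows the capacitor at (245,382), heat sink (347,291), red decoy (365,240), shell (513,289) and memory stick (438,255). The tiles are round (276,303), striped (357,361), stepped (573,300) and narrow (597,375). A second dark item at (782,337) could also pass for a stick. I'll zoom in on these.

Run:
```python
from h import *
def crop(n,pts):
    im=pickle.load(open(n+".pkl","rb"))["color"]; out=[]
    for (x,y) in pts:
        x=int(x*.64);y=int(y*.64); x=min(x,512-20)
        c=im[y-20:y+20,x-20:x+20]; out.append(cv2.resize(c,(198,198),interpolation=cv2.INTER_NEAREST))
    return out
t=crop("top",[(245,382),(347,291),(513,289),(438,255),(276,303),(357,361),(573,300),(597,375)])
s=crop("scene",[(365,265),(597,112),(440,231),(336,349)])
cv2.imwrite("pics/z1.png",np.vstack([np.hstack(t[:4]),np.hstack(t[4:]),np.hstack(s)]))
```

```text
(no output)
```

View pics/z1.png

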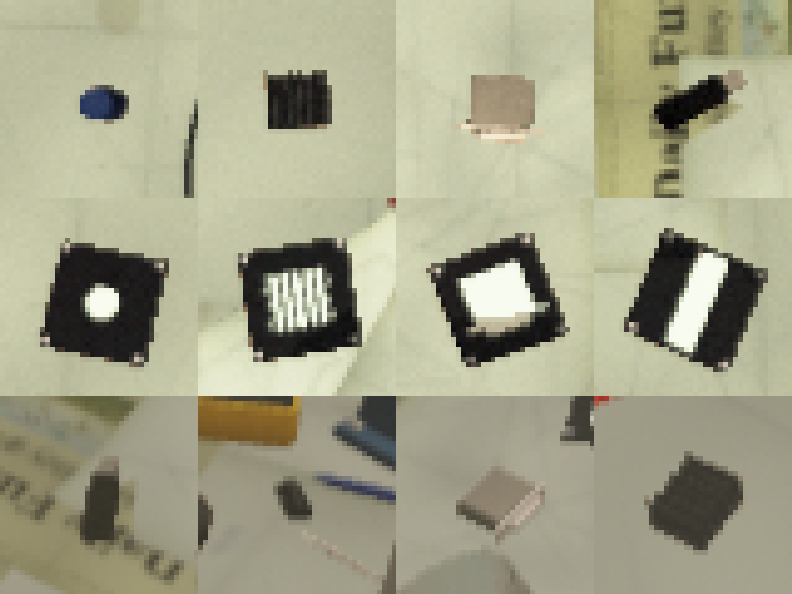

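The crops confirm all four parts and tiles: the stick's pale plug points up-right, and the shell's bright flange and nose point towards the robot. Next I'll measure them in both views at sub-pixel level, casting blobs onto the mid-height plane.

```bash
cat >> h.py <<'E'
def cast(c,uv,z):
    uv=np.atleast_2d(uv).astype(float); K=c["mtx"];T=c["cam_to_world"]
    d=np.c_[(uv[:,0]-K[0,2])/K[0,0],(uv[:,1]-K[1,2])/K[1,1],np.ones(len(uv))]@T[:3,:3].T
    o=T[:3,3]; return (o+d*((z-o[2])/d[:,2])[:,None])[:,:2]
def proj(c,p):
    T=np.linalg.inv(c["cam_to_world"]); q=c["mtx"]@(T[:3,:3]@np.asarray(p,float)+T[:3,3]); return q[:2]/q[2]
S=8
def patch(c,p,r):
    u,v=proj(c,p).round().astype(int); x0,y0=u-r,v-r
    im=c["color"][max(y0,0):v+r+1,max(x0,0):u+r+1]; x0=max(x0,0);y0=max(y0,0)
    return cv2.resize(im,None,fx=S,fy=S,interpolation=cv2.INTER_CUBIC),x0,y0
def blob(c,p,r,mask_fn,z,hull=True):
    """largest blob near p; returns world centre, minAreaRect, overlay"""
    im,x0,y0=patch(c,p,r); m=mask_fn(im).astype(np.uint8)
    m=cv2.morphologyEx(m,cv2.MORPH_OPEN,np.ones((5,5)))
    cs,_=cv2.findContours(m,cv2.RETR_EXTERNAL,cv2.CHAIN_APPROX_NONE)
    k=max(cs,key=cv2.contourArea)
    cv2.drawContours(im,[k],-1,(0,0,255),1)
    w=cast(c,(k[:,0]+.5)/S-.5+[x0,y0],z)
    h=cv2.convexHull(w.astype(np.float32)) if hull else w.astype(np.float32).reshape(-1,1,2)
    M=cv2.moments(h-h[0]); cen=h[0,0]+[M["m10"]/M["m00"],M["m01"]/M["m00"]]
    box=cv2.boxPoints(cv2.minAreaRect(h)); e=[box[1]-box[0],box[2]-box[1]]
    if np.linalg.norm(e[0])<np.linalg.norm(e[1]): e=e[::-1]
    return cen,box.mean(0),[np.linalg.norm(i) for i in e],np.degrees(np.arctan2(e[0][1],e[0][0]))%180,im
gray=lambda im:im.astype(int).sum(2)/3
dark=lambda t:(lambda im:gray(im)<t)
light=lambda t:(lambda im:gray(im)>t)
blue=lambda im:(im[...,0].astype(int)-im[...,2])>25
def bgdiff(t):
    def f(im):
        lab=cv2.cvtColor(im,cv2.COLOR_BGR2LAB).astype(float); b=np.median(np.r_[lab[:8].reshape(-1,3),lab[-8:].reshape(-1,3)],0)
        return np.linalg.norm((lab-b)*[.5,1.5,1.5],axis=2)>t
    return f
def look(tag=""):
    r={}
    for n in("scene","top"): r[n]=camera(n)
    pickle.dump(r,open("last.pkl","wb")); return r
E
python3 - <<'E'
from h import *
C={n:pickle.load(open(n+".pkl","rb")) for n in("scene","top")}
t=C["top"]; sd=lambda x,y,z:np.r_[cast(t,[[x*.64,y*.64]],z)[0],z]
L=[("tR",(276,303),6,18,dark(100)),("tS",(357,361),6,18,dark(100)),("tP",(573,300),6,18,dark(100)),("tN",(597,375),6,18,dark(100)),
("sR",(276,303),6,6,light(120)),("sS",(357,361),6,9,light(110)),("sP",(573,300),6,10,light(105)),("sN",(597,375),6,12,light(120)),
("cap",(245,382),19.5,13,blue),("heat",(347,291),11,14,dark(110)),("shell",(513,289),7,14,bgdiff(9)),("stick",(438,255),4.5,13,dark(75))]
for n in C:
    row=[]
    for k,p,z,r,f in L:
        cen,bc,sz,a,im=blob(C[n],sd(*p,z),r,f,z); print(n,k,cen.round(1),bc.round(1),np.round(sz,1),round(a,1))
        row.append(cv2.resize(im,(196,196)))
    cv2.imwrite(f"pics/ov_{n}.png",np.vstack([np.hstack(row[i:i+4]) for i in(0,4,8)]))
E
```

```text
scene tR [591.8 265.2] [592.1 265. ] [71.1 70.3] 170.3
scene tS [478.6  99. ] [478.9  98.9] [71.2 70.5] 100.7
scene tP [ 608.9 -330.4] [ 609.2 -330.8] [73.3 70.6] 109.9
scene tN [ 460.1 -378.2] [ 459.9 -378.1] [72.3 70.8] 68.5
scene sR [593.5 263.6] [593.6 263.6] [23.1 22.2] 155.1
scene sS [479.8  97. ] [480.2  96.5] [41.2 38.3] 100.0
scene sP [ 619.9 -348. ] [ 616.4 -344.9] [76.6 66.9] 121.1
scene sN [ 467.7 -401.3] [ 467.1 -395.2] [88.4 77.7] 117.1
scene cap [437.  309.2] [437.3 309.7] [20.1 18.7] 126.5
scene heat [621.1 121.9] [621.  121.8] [51.2 43.8] 94.6
scene shell [ 635.6 -215.3] [ 635.3 -215.6] [50.6 33.4] 88.1
scene stick [696.7 -58.1] [697.8 -58.6] [53.7 21.2] 123.6
top tR [593.1 264.7] [592.9 265. ] [71.3 70.9] 79.8
top tS [479.4  98.8] [479.6  99. ] [70.9 70.5] 10.6
top tP [ 609.7 -330.4] [ 609.9 -330.4] [70.9 70.8] 110.0
top tN [ 468.8 -361.1] [ 467.4 -361.3] [70.5 35.5] 156.4
top sR [593.4 266.3] [593.4 266.1] [23.2 22.4] 137.1
top sS [479.5  99.5] [479.6  99.3] [42.8 38.4] 100.1
top sP [ 610.8 -331.9] [ 611.4 -332.6] [53.5 42.4] 109.6
top sN [ 460.1 -379.1] [ 460.3 -378.9] [64.5 21.8] 157.5
top cap [432.3 320.1] [432.6 320.3] [21.2 17.7] 93.0
top heat [620.5 122.6] [620.5 122.4] [40.9 36.5] 93.8
top shell [ 628.7 -213.3] [ 628.7 -211.7] [55.2 45.9] 92.8
top stick [695.3 -56.3] [696.9 -56.8] [49. 26.] 129.4
```

```bash
python3 -c "
import cv2,numpy as np
a=cv2.imread('pics/ov_top.png');b=cv2.imread('pics/ov_scene.png')
cv2.imwrite('pics/ov.png',cv2.resize(np.hstack([a[196:],b[196:]]),(800,200*2),interpolation=cv2.INTER_AREA))"
```

```text
(no output)
```

View pics/ov.png

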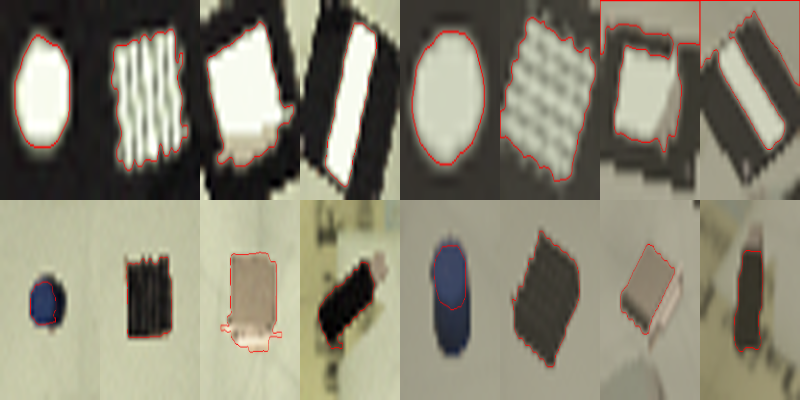

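Tiles agree within about 1 mm between views: round (592.5,265), narrow (460.2,-378.5) at 158°, striped (479.3,98.9) with x at 10.3°, stepped (609.5,-330.5) with x at 20°. The capacitor, stick and shell masks were incomplete, so I'll refine those and set off at the same time.

```bash
python3 - <<'E'
from h import *
C={n:pickle.load(open(n+".pkl","rb")) for n in("scene","top")}
L=[("cap",(437,314,19.5),13,{"top":dark(135),"scene":dark(105)},19.5),
("stick",(696,-58,4.5),12,{"top":dark(60),"scene":dark(80)},4.5),
("shellblk",(636,-214,14),12,{"top":lambda im:(gray(im)<175)&(bgdiff(8)(im)),"scene":lambda im:(bgdiff(8)(im))&(gray(im)>115)&(gray(im)<158)},14),
("heat",(621,122,11),14,{"top":dark(110),"scene":dark(95)},11)]
row=[]
for n in C:
    for k,p,r,f,z in L:
        cen,bc,sz,a,im=blob(C[n],p,r,f[n],z); print(n,k,cen.round(1),bc.round(1),np.round(sz,1),round(a,1))
        row.append(cv2.resize(im,(198,198)))
cv2.imwrite("pics/ov2.png",np.vstack([np.hstack(row[i:i+4]) for i in(0,4)]))
E
echo '[[[0, 0, -5], [0, 0, 0]], [[-30, -40, 0], [0, 0, 0]]]' > path.dat && python3 -m pendant path.dat 0.5 20
```

```text
scene cap [432.9 314.4] [432.6 314.4] [36.4 22.5] 135.0
scene stick [696.6 -58. ] [697.9 -58.5] [54.7 21.9] 124.1
scene shellblk [ 632.2 -215.3] [ 632.1 -215.5] [39.2 31.4] 87.4
scene heat [620.7 121.9] [620.7 122. ] [50.1 42.1] 95.2
top cap [432.8 316.2] [432.9 316.3] [31.  23.3] 91.2
top stick [696.3 -56.1] [696.8 -56.4] [48.2 21.4] 122.8
top shellblk [ 632.  -212.7] [ 632.6 -213.1] [44.3 38.7] 83.8
top heat [620.5 122.6] [620.5 122.4] [40.9 36.5] 93.8
clock: 0.3
eef_pos: [214.4, -493.0, 219.3]
ee_rot: [0.973, 0.232, 0.001, 0.0]
contact_force: [-2.1, 0.8, 0.6]
finger_gap: 0.848
gripper_force: 0.0
```

View pics/ov2.png

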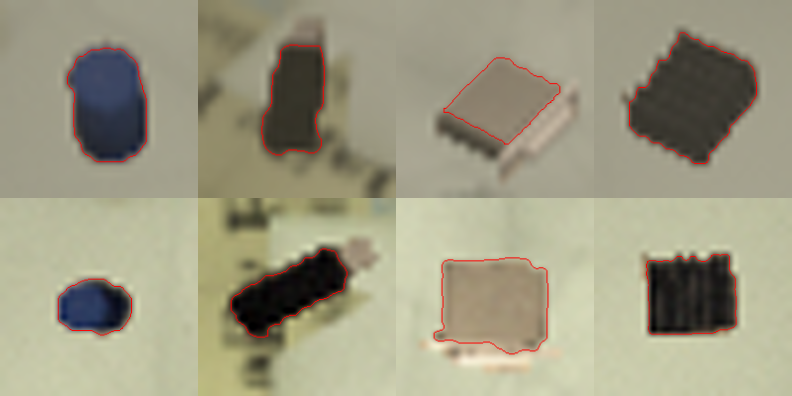

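Masks are clean now: capacitor (432.9,315.3), stick body centre (696.5,-57) with the plug towards -56.6°, shell block (632,-214), heat sink (620.6,122.3). Moving over to the capacitor.

```bash
cat >> h.py <<'E'
def to(x,y,z,yaw=None,s=None):
    """distance to go in the tool's axes (shift first, then rz)"""
    from scipy.spatial.transform import Rotation as R
    s=s or arm.state(); r=R.from_quat(s["ee_rot"]).as_matrix(); d=r.T@(np.array([x,y,z])-s["eef_pos"])
    cy=np.degrees(np.arctan2(r[1,0],r[0,0])); rz=0
    if yaw is not None: rz=-((yaw-cy+90)%180-90)
    print("go",d.round(1),"rz",round(np.radians(rz),3),"| yaw",round(cy,1),"tcp",s["eef_pos"].round(1),"q1,q6",s["qpos"][[0,5]].round(2),"gap",round(s["finger_gap"]*92,1),"t",round(s["clock"],1))
E
echo '[[[35, -33, 0], [0, 0, 0]], [[34, -36, 0], [0, 0, 0]], [[33, -37, 0], [0, 0, 0]], [[33, -37, 0], [0, 0, 0]], [[33, -37, 0], [0, 0, 0]], [[33, -37, 0], [0, 0, 0]], [[33, -37, 0], [0, 0, 0]], [[33, -37, 0], [0, 0, 0]]]' > path.dat && python3 -m pendant path.dat
echo '[[[33, -37, 0], [0, 0, 0]], [[33, -37, 0], [0, 0, 0]], [[33, -37, 0], [0, 0, 0]], [[33, -37, 0], [0, 0, 0]], [[33, -37, 0], [0, 0, 0]], [[33, -37, 0], [0, 0, 0]], [[33, -37, 0], [0, 0, 0]], [[0, 0, 0], [0, 0, 0]]]' > path.dat && python3 -m pendant path.dat
python3 -c "
from h import *
to(432.9,315.3,60)"
```

```text
clock: 1.1
eef_pos: [321.2, -110.5, 220.0]
ee_rot: [0.973, 0.229, 0.001, 0.001]
contact_force: [0.4, -0.8, 0.2]
finger_gap: 0.502
gripper_force: 0.0
clock: 1.9
eef_pos: [411.6, 227.4, 219.1]
ee_rot: [0.972, 0.233, -0.0, -0.001]
contact_force: [-1.4, -0.6, -0.2]
finger_gap: 0.499
gripper_force: 0.0
go [ 58.9 -68.5 159.2] rz 0.0 | yaw 26.9 tcp [411.6 227.4 219.1] q1,q6 [0.25 1.35] gap 45.9 t 1.9
```

```bash
echo '[[[29, -34, 20], [0, 0, 0]], [[30, -34.5, 20], [0, 0, 0]], [[0, 0, 40], [0, 0, 0]], [[0, 0, 40], [0, 0, 0]], [[0, 0, 20], [0, 0, 0]], [[0, 0, 0], [0, 0, 0]], [[0, 0, 0], [0, 0, 0]]]' > path.dat && python3 -m pendant path.dat
python3 -c "
from h import *
to(432.9,315.3,12)"
```

```text
clock: 2.6
eef_pos: [434.5, 310.0, 80.5]
ee_rot: [0.973, 0.23, 0.0, 0.0]
contact_force: [-0.3, 0.3, -0.1]
finger_gap: 0.503
gripper_force: 0.0
go [ 0.9 -5.4 68.5] rz 0.0 | yaw 26.5 tcp [434.5 310.   80.5] q1,q6 [0.39 1.5 ] gap 46.2 t 2.6
```

```bash
echo '[[[1, -5, 20], [0, 0, 0]], [[0, 0, 30], [0, 0, 0]], [[0, 0, 18], [0, 0, 0]], [[0, 0, 0], [0, 0, 0]], [[0, 0, 0], [0, 0, 0]]]' > path.dat && python3 -m pendant path.dat
python3 -c "
from h import *
to(432.9,315.3,12)
r=look();im,_,_=patch(r['scene'],(433,315,20),28);im2,_,_=patch(r['top'],(433,315,20),28)
cv2.imwrite('pics/a1.png',np.hstack([cv2.resize(i,(400,400)) for i in(im,im2)]))"
```

```text
clock: 3.1
eef_pos: [434.2, 315.8, 13.7]
ee_rot: [0.973, 0.23, 0.002, -0.0]
contact_force: [0.3, 0.3, 0.8]
finger_gap: 0.503
gripper_force: 0.0
go [-1.4 -0.1  1.7] rz 0.0 | yaw 26.6 tcp [434.2 315.8  13.7] q1,q6 [0.4  1.51] gap 46.3 t 3.1
```

View pics/a1.png

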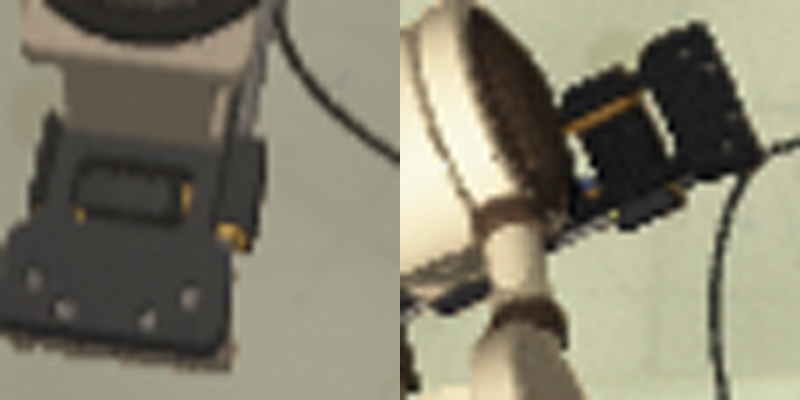

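The gripper hides most of the capacitor; a bit of blue shows between the fingers at (590,185). Closing and lifting.

```bash
echo '[[[-1, 0, 1], [0, 0, 0]], [[0, 0, 0], [0, 0, 0]], [[0, 0, 0], [0, 0, 0]], [[0, 0, 0], [0, 0, 0]], [[0, 0, 0], [0, 0, 0]], [[0, 0, 0], [0, 0, 0]]]' > path.dat && python3 -m pendant path.dat 0.0 15
echo '[[[0, 0, -10], [0, 0, 0]], [[0, 0, -30], [0, 0, 0]], [[0, 0, -30], [0, 0, 0]], [[0, 0, 0], [0, 0, 0]]]' > path.dat && python3 -m pendant path.dat
python3 -c "
from h import *
to(592.5,265,80)"
```

```text
clock: 3.8
eef_pos: [431.9, 315.0, 11.0]
ee_rot: [0.973, 0.23, 0.0, -0.0]
contact_force: [-0.7, -0.4, 4.1]
finger_gap: 0.236
gripper_force: 15.0
clock: 4.2
eef_pos: [434.9, 316.4, 85.4]
ee_rot: [0.973, 0.23, 0.004, -0.001]
contact_force: [0.5, 0.1, 0.4]
finger_gap: 0.237
gripper_force: 15.0
go [117.9 116.5   6.5] rz 0.0 | yaw 26.6 tcp [434.9 316.4  85.4] q1,q6 [0.4  1.51] gap 21.8 t 4.2
```

```bash
echo '[[[29, 29, 0], [0, 0, 0]], [[30, 29, 0], [0, 0, 0]], [[30, 29, 0], [0, 0, 0]], [[29, 29.5, 0], [0, 0, 0]], [[0, 0, 0], [0, 0, 0]], [[0, 0, 20], [0, 0, 0]], [[0, 0, 0], [0, 0, 0]], [[0, 0, 0], [0, 0, 0]]]' > path.dat && python3 -m pendant path.dat
python3 -c "
from h import *
to(592.5,265,17.5)"
```

```text
clock: 5.0
eef_pos: [587.8, 263.6, 59.6]
ee_rot: [0.973, 0.23, -0.001, -0.0]
contact_force: [0.7, 0.2, 0.4]
finger_gap: 0.235
gripper_force: 15.0
go [ 5.   0.8 42. ] rz 0.0 | yaw 26.6 tcp [587.8 263.6  59.6] q1,q6 [0.23 1.34] gap 21.7 t 5.0
```

```bash
echo '[[[5, 1, 10], [0, 0, 0]], [[0, 0, 15], [0, 0, 0]], [[0, 0, 12], [0, 0, 0]], [[0, 0, 0], [0, 0, 0]], [[0, 0, 0], [0, 0, 0]]]' > path.dat && python3 -m pendant path.dat
python3 -c "
from h import *
to(592.5,265,17.5)"
```

```text
clock: 5.5
eef_pos: [593.7, 264.8, 22.8]
ee_rot: [0.973, 0.23, -0.001, 0.0]
contact_force: [-0.3, 0.8, -0.9]
finger_gap: 0.241
gripper_force: 15.0
go [-0.9 -0.8  5.3] rz 0.0 | yaw 26.6 tcp [593.7 264.8  22.8] q1,q6 [0.23 1.34] gap 22.1 t 5.5
```

```bash
echo '[[[-0.5, -0.3, 2], [0, 0, 0]], [[0, 0, 1.5], [0, 0, 0]], [[0, 0, 1], [0, 0, 0]], [[0, 0, 0], [0, 0, 0]]]' > path.dat && python3 -m pendant path.dat
python3 -c "
from h import *
to(592.5,265,17.5);print(arm.state()['contact_force'])"
```

```text
clock: 5.9
eef_pos: [593.7, 264.9, 19.2]
ee_rot: [0.973, 0.23, 0.0, -0.0]
contact_force: [-0.1, -0.7, 0.1]
finger_gap: 0.237
gripper_force: 15.0
go [-1.1 -0.6  1.7] rz 0.0 | yaw 26.6 tcp [593.7 264.9  19.2] q1,q6 [0.23 1.34] gap 21.8 t 5.9
[-0.11580533 -0.67694825  0.12880813]
```

```bash
echo '[[[0, 0, 0.7], [0, 0, 0]], [[0, 0, 0.7], [0, 0, 0]], [[0, 0, 0], [0, 0, 0]]]' > path.dat && python3 -m pendant path.dat; echo '[[[0, 0, 0.5], [0, 0, 0]], [[0, 0, 0], [0, 0, 0]]]' > path.dat && python3 -m pendant path.dat
```

```text
clock: 6.2
eef_pos: [593.7, 264.9, 17.6]
ee_rot: [0.973, 0.23, -0.0, -0.0]
contact_force: [-0.9, -0.1, 0.1]
finger_gap: 0.238
gripper_force: 15.0
clock: 6.4
eef_pos: [593.7, 264.9, 17.1]
ee_rot: [0.973, 0.23, -0.0, -0.0]
contact_force: [0.0, 0.8, -0.1]
finger_gap: 0.235
gripper_force: 15.0
```

```bash
echo '[[[0, 0, 0.5], [0, 0, 0]], [[0, 0, 0], [0, 0, 0]]]' > path.dat && python3 -m pendant path.dat;echo '[[[0, 0, 0.5], [0, 0, 0]], [[0, 0, 0], [0, 0, 0]]]' > path.dat && python3 -m pendant path.dat | sed -n 2,4p
```

```text
clock: 6.6
eef_pos: [593.8, 264.9, 17.0]
ee_rot: [0.973, 0.23, 0.0, 0.0]
contact_force: [-0.2, -0.5, 2.3]
finger_gap: 0.237
gripper_force: 15.0
eef_pos: [593.8, 264.9, 17.0]
ee_rot: [0.973, 0.23, 0.0, 0.0]
contact_force: [-2.9, -0.6, 5.6]
```

Contact (5.6 N). I'll release, back off and check.

```bash
echo '[[[0, 0, -0.7], [0, 0, 0]], [[0, 0, 0], [0, 0, 0]], [[0, 0, 0], [0, 0, 0]], [[0, 0, 0], [0, 0, 0]]]' > path.dat && python3 -m pendant path.dat 0.45
echo '[[[0, 0, -30], [0, 0, 0]], [[0, 0, -40], [0, 0, 0]], [[0, 0, -50], [0, 0, 0]], [[0, 40, -20], [0, 0, 0]], [[0, 45, 0], [0, 0, 0]], [[0, 50, 0], [0, 0, 0]], [[0, 50, 0], [0, 0, 0]]]' > path.dat && python3 -m pendant path.dat 0.45
cat >> h.py <<'E'
def chk(p_obj,z,r,fns,tile,ft={"top":dark(100),"scene":dark(100)}):
    c=look()
    for n in c:
        try:
            cen,bc,sz,a,im=blob(c[n],p_obj,r,fns[n],z); print(n,cen.round(1),bc.round(1),np.round(sz,1),round(a,1))
            cv2.imwrite(f"pics/chk_{n}.png",im)
        except Exception as e: print(n,e)
E
python3 - <<'E'
from h import *
chk((592.5,265,25.5),25.5,11,{"top":blue,"scene":lambda im:(im[...,0].astype(int)-im[...,2])>10},None)
to(696.5,-57,150,33.4)
c=pickle.load(open("last.pkl","rb"))
cv2.imwrite("pics/chk1.png",np.hstack([cv2.resize(cv2.imread(f"pics/chk_{n}.png"),(390,390)) for n in c]))
E
```

```text
clock: 7.2
eef_pos: [593.6, 264.9, 16.7]
ee_rot: [0.973, 0.23, -0.0, 0.0]
contact_force: [0.0, -0.3, 0.0]
finger_gap: 0.453
gripper_force: 0.0
clock: 7.9
eef_pos: [677.1, 98.0, 157.2]
ee_rot: [0.973, 0.23, 0.0, 0.0]
contact_force: [0.8, 1.0, -0.2]
finger_gap: 0.45
gripper_force: 0.0
scene [596.  262.1] [595.4 263.1] [42.9 21.9] 142.9
top [596.1 275.9] [596.  276.3] [18.8  7.8] 7.5
go [-50.3 142.6   7.1] rz -0.126 | yaw 26.2 tcp [678.6  93.2 156.7] q1,q6 [-0.04  1.08] gap 41.5 t 8.0
```

View pics/chk1.png

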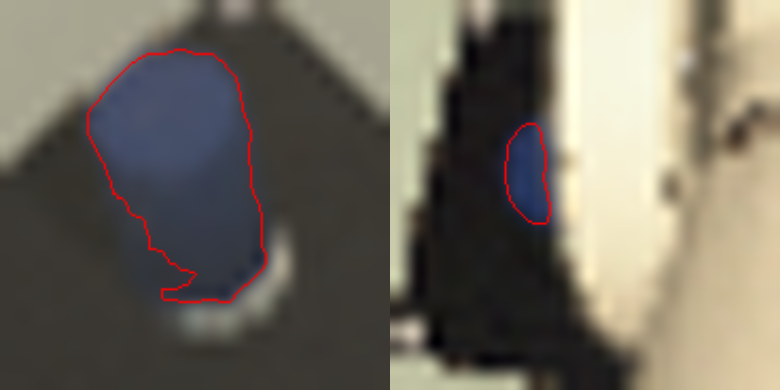

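The scene view shows a pale crescent at (240,300), so the capacitor sits a few mm off towards +x, -y. I'll move on towards the stick so both views clear, then measure the error.

```bash
echo '[[[-12, 35, 0], [0, 0, -0.06]], [[-12, 35, 0], [0, 0, -0.06]], [[-12, 35, 0], [0, 0, 0]], [[-12, 36, 0], [0, 0, 0]], [[0, 0, 0], [0, 0, 0]], [[0, 0, 0], [0, 0, 0]]]' > path.dat && python3 -m pendant path.dat 0.5
python3 - <<'E'
from h import *
b=lambda t:(lambda im:(im[...,0].astype(int)-im[...,2])>t)
chk((592.5,265,45),45,11,{"top":b(25),"scene":b(25)},None)
c=pickle.load(open("last.pkl","rb"))
for n in c:
    print(n,[v.round(1) if hasattr(v,'round') else v for v in blob(c[n],(592.5,265,6),18,dark(100),6)[:4]])
c0={n:pickle.load(open(n+".pkl","rb")) for n in c}
for n in c: print("before, top face",n,[np.round(v,1) for v in blob(c0[n],(433,315,39),10,b(25),39)[:4]])
cv2.imwrite("pics/chk2.png",np.hstack([cv2.resize(cv2.imread(f"pics/chk_{n}.png"),(390,390)) for n in c]))
to(696.5,-57,60,33.4)
E
```

```text
clock: 8.6
eef_pos: [707.4, -46.0, 156.5]
ee_rot: [0.958, 0.287, -0.0, -0.0]
contact_force: [-0.7, -0.0, -0.1]
finger_gap: 0.498
gripper_force: 0.0
scene [593.3 264.4] [593.7 264.5] [20.  18.5] 34.1
top [592.7 264.4] [592.5 265. ] [23.8 21.6] 179.3
scene [array([591.8, 265.4]), array([592.1, 265.3], dtype=float32), [np.float32(70.72907), np.float32(69.82207)], np.float32(170.2)]
top [array([593.1, 264.7]), array([593. , 265.1], dtype=float32), [np.float32(71.39438), np.float32(70.98697)], np.float32(79.8)]
before, top face scene [array([430.7, 315.7]), array([431. , 316.1], dtype=float32), array([19.7, 18.3], dtype=float32), np.float32(126.5)]
before, top face top [array([431.9, 315.1]), array([432.2, 315.2], dtype=float32), array([20.9, 17.4], dtype=float32), np.float32(93.0)]
go [-15.9   4.6  96.7] rz 0.002 | yaw 33.5 tcp [707.3 -44.4 156.7] q1,q6 [-0.23  0.75] gap 45.9 t 8.7
```

View pics/chk2.png

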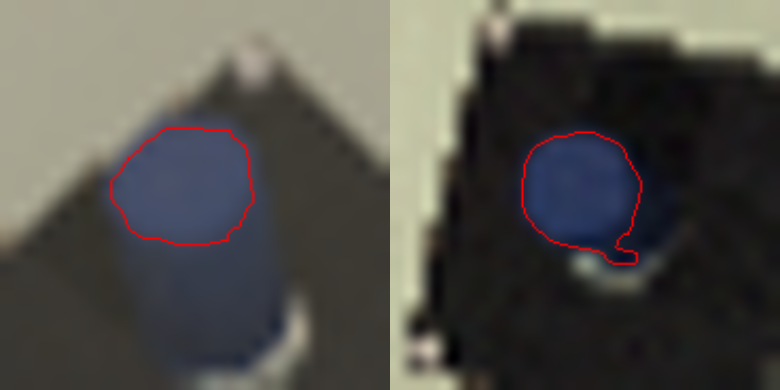

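Run:
```python
from h import *
c=pickle.load(open("last.pkl","rb")); c0={n:pickle.load(open(n+".pkl","rb")) for n in c}
P=np.array([592.5,265])
for n in c:
    u,v=proj(c[n],(*P,6)).round().astype(int); R=8
    uu,vv=np.meshgrid(np.arange(u-R,u+R+1),np.arange(v-R,v+R+1)); uv=np.c_[uu.ravel(),vv.ravel()]
    w=cast(c[n],uv,6); pa=abs(np.linalg.det(np.array([cast(c[n],[[u+1,v]],6)[0]-cast(c[n],[[u,v]],6)[0],cast(c[n],[[u,v+1]],6)[0]-cast(c[n],[[u,v]],6)[0]])))
    near=np.linalg.norm(w-P,axis=1)<15
    def alb(cc,hi=None):
        im=cc["color"].astype(float)[vv,uu][...,2].ravel() # red channel: blue stays dark
        lo=np.percentile(im[near],10); return im,lo
    a0,l0=alb(c0[n]); hi=np.percentile(a0[near],90); f0=np.clip((a0-l0)/(hi-l0),0,1)*near
    print(n,"disc area",(f0.sum()*pa).round(),"cen",(f0@w/f0.sum()).round(2),l0,hi)
    a,_=alb(c[n]); f=np.clip((a-l0)/(hi-l0)-.12,0,1)*near
    A=f.sum()*pa; print("  lune area",A.round(1),"shift~",(A/22).round(2),"dir",(f@w/f.sum()-P).round(1))
```

```text
scene disc area 411.0 cen [593.39 263.64] 54.3 207.0
  lune area 31.5 shift~ 1.43 dir [-7.5 -0.5]
top disc area 411.0 cen [593.3  266.29] 29.0 248.0
  lune area 9.9 shift~ 0.45 dir [-8.5  2.9]
```

The error is about 1 mm, so that placement is fine. For the stick the tool's x must lie along its length (yaw -56.6°), so I'll turn by +1.571.

```bash
echo '[[[-16, 4.5, 30], [0, 0, 0.15]], [[0, 0, 30], [0, 0, 0.15]], [[0, 0, 0], [0, 0, 0.15]], [[0, 0, 0], [0, 0, 0.15]], [[0, 0, 0], [0, 0, 0.15]], [[0, 0, 0], [0, 0, 0.15]], [[0, 0, 0], [0, 0, 0.15]], [[0, 0, 0], [0, 0, 0.15]]]' > path.dat && python3 -m pendant path.dat 0.45
echo '[[[0, 0, 0], [0, 0, 0.15]], [[0, 0, 0], [0, 0, 0.15]], [[0, 0, 0], [0, 0, 0.07]], [[0, 0, 0], [0, 0, 0]], [[0, 0, 0], [0, 0, 0]]]' > path.dat && python3 -m pendant path.dat
python3 - <<'E'
from h import *
to(696.5,-57,3,-56.6)
c=look()
for n in c:
    for k,p,r,f in [("tN",(460.2,-378.5,6),18,dark(85)),("sN",(460.2,-378.5,6),11,lambda im:gray(im)>125),("tP",(609.5,-330.5,6),18,dark(90))]:
        print(n,k,[np.round(v,1) for v in blob(c[n],p,r,f,6)[:4]])
E
```

```text
clock: 9.5
eef_pos: [696.5, -56.5, 97.0]
ee_rot: [0.952, -0.305, -0.0, -0.0]
contact_force: [-0.1, -0.5, -0.7]
finger_gap: 0.447
gripper_force: 0.0
clock: 10.0
eef_pos: [696.6, -57.3, 97.0]
ee_rot: [0.882, -0.472, -0.0, -0.0]
contact_force: [0.1, 0.4, 0.7]
finger_gap: 0.448
gripper_force: 0.0
go [-0.3 -0.  94. ] rz 0.005 | yaw -56.3 tcp [696.6 -57.3  97. ] q1,q6 [-0.25  2.3 ] gap 41.3 t 10.0
scene tN [array([ 471.6, -424.1]), array([ 471.3, -415. ], dtype=float32), array([119.4,  98.5], dtype=float32), np.float32(33.8)]
scene sN [array([ 452.3, -339.9]), array([ 451.4, -346.5], dtype=float32), array([60.3, 37.5], dtype=float32), np.float32(33.8)]
scene tP [array([ 609.1, -329.6]), array([ 609.2, -330.2], dtype=float32), array([71.1, 69.2], dtype=float32), np.float32(110.4)]
top tN [array([ 467.9, -359.2]), array([ 468.3, -358.9], dtype=float32), array([69.9, 29.3], dtype=float32), np.float32(157.0)]
top sN [array([ 460.3, -379. ]), array([ 460.2, -378.9], dtype=float32), array([64.4, 21.6], dtype=float32), np.float32(157.7)]
top tP [array([ 610. , -330.3]), array([ 610.1, -330.3], dtype=float32), array([70.4, 70.1], dtype=float32), np.float32(110.3)]
```

```bash
echo '[[[0, 0, 40], [0, 0, 0]], [[0, 0, 35], [0, 0, 0]], [[0, 0, 10], [0, 0, 0]], [[0, 0, 5], [0, 0, 0]], [[0, 0, 3], [0, 0, 0]], [[0, 0, 0], [0, 0, 0]]]' > path.dat && python3 -m pendant path.dat
echo '[[[0, 0, 0], [0, 0, 0]], [[0, 0, 0], [0, 0, 0]], [[0, 0, 0], [0, 0, 0]], [[0, 0, 0], [0, 0, 0]], [[0, 0, 0], [0, 0, 0]], [[0, 0, 0], [0, 0, 0]]]' > path.dat && python3 -m pendant path.dat 0.0 12
```

```text
clock: 10.7
eef_pos: [698.0, -58.9, 5.6]
ee_rot: [0.881, -0.473, 0.001, -0.0]
contact_force: [-0.6, 0.3, 0.5]
finger_gap: 0.451
gripper_force: 0.0
clock: 11.3
eef_pos: [697.3, -58.8, 4.8]
ee_rot: [0.881, -0.473, 0.001, -0.0]
contact_force: [-1.5, -0.0, 5.5]
finger_gap: 0.206
gripper_force: 11.7
```

```bash
echo '[[[0, 0, -15], [0, 0, 0]], [[0, 0, -30], [0, 0, 0]], [[0, 0, -40], [0, 0, 0]], [[16, 46, 0], [0, 0, 0]], [[16, 46, 0], [0, 0, 0]], [[16, 46, 0], [0, 0, 0]], [[16, 46, 0], [0, 0, 0]], [[16, 46, 0], [0, 0, 0]]]' > path.dat && python3 -m pendant path.dat
echo '[[[16, 46, 0], [0, 0, 0]], [[16, 46, 0], [0, 0, 0]], [[16, 46, 0], [0, 0, 0]], [[0, 0, 0], [0, 0, -0.15]], [[0, 0, 0], [0, 0, -0.15]], [[0, 0, 0], [0, 0, -0.15]], [[0, 0, 0], [0, 0, -0.15]], [[0, 0, 0], [0, 0, 0]]]' > path.dat && python3 -m pendant path.dat
python3 -c "
from h import *
to(455.7,-376.7,20,-22)"
```

```text
clock: 12.1
eef_pos: [547.7, -253.4, 89.5]
ee_rot: [0.881, -0.473, 0.0, 0.0]
contact_force: [1.0, 0.1, -0.6]
finger_gap: 0.205
gripper_force: 11.7
clock: 12.9
eef_pos: [460.4, -368.4, 89.3]
ee_rot: [0.981, -0.192, 0.0, 0.0]
contact_force: [0.4, 0.7, -0.4]
finger_gap: 0.205
gripper_force: 11.7
go [-1.3  9.4 69.3] rz -0.002 | yaw -22.1 tcp [ 460.4 -368.4   89.3] q1,q6 [-0.88  1.08] gap 18.9 t 12.9
```

```bash
echo '[[[-1, 9.5, 30], [0, 0, 0]], [[0, 0, 30], [0, 0, 0]], [[0, 0, 9], [0, 0, 0]], [[0, 0, 0], [0, 0, 0]], [[0, 0, 0], [0, 0, 0]]]' > path.dat && python3 -m pendant path.dat
python3 -c "
from h import *
to(455.7,-376.7,11,-22)
c=camera('scene');im,_,_=patch(c,(460,-378,12),24);cv2.imwrite('pics/b1.png',im)"
```

```text
clock: 13.4
eef_pos: [456.7, -377.4, 21.2]
ee_rot: [0.981, -0.192, 0.001, 0.001]
contact_force: [0.1, -0.3, 0.1]
finger_gap: 0.203
gripper_force: 11.7
go [-1.2 -0.3 10.2] rz -0.003 | yaw -22.2 tcp [ 456.7 -377.4   21.2] q1,q6 [-0.89  1.06] gap 18.7 t 13.4
```

```bash
echo '[[[-1, 0, 5], [0, 0, 0]], [[0, 0, 3], [0, 0, 0]], [[0, 0, 1], [0, 0, 0]], [[0, 0, 0], [0, 0, 0]]]' > path.dat && python3 -m pendant path.dat | sed -n 2,4p; echo '[[[0, 0, 0.6], [0, 0, 0]], [[0, 0, 0], [0, 0, 0]]]' > path.dat && python3 -m pendant path.dat| sed -n 2,4p; echo '[[[0, 0, 0.6], [0, 0, 0]], [[0, 0, 0], [0, 0, 0]]]' > path.dat && python3 -m pendant path.dat| sed -n 2,4p
```

```text
eef_pos: [455.1, -376.4, 10.9]
ee_rot: [0.981, -0.192, -0.0, 0.0]
contact_force: [0.2, -0.9, -0.6]
eef_pos: [455.1, -376.6, 10.7]
ee_rot: [0.981, -0.192, 0.0, 0.0]
contact_force: [-0.7, 0.6, 3.4]
eef_pos: [455.2, -376.6, 10.6]
ee_rot: [0.981, -0.192, 0.0, 0.0]
contact_force: [-2.6, 3.0, 7.5]
```

Touched down; releasing. Then on towards the heat sink (travelling high) and checking the stick.

```bash
echo '[[[0, 0, -0.8], [0, 0, 0]], [[0, 0, 0], [0, 0, 0]], [[0, 0, 0], [0, 0, 0]], [[0, 0, 0], [0, 0, 0]]]' > path.dat && python3 -m pendant path.dat 0.4
echo '[[[0, 0, -20], [0, 0, 0]], [[0, 0, -40], [0, 0, 0]], [[0, 0, -50], [0, 0, 0]], [[0, -45, -20], [0, 0, 0]], [[0, -48, 0], [0, 0, 0]], [[0, -48, 0], [0, 0, 0]], [[0, -48, 0], [0, 0, 0]], [[0, -48, 0], [0, 0, 0]]]' > path.dat && python3 -m pendant path.dat 0.8
cat >> h.py <<'E'
def show(name,p,r):
    c=pickle.load(open("last.pkl","rb"))
    cv2.imwrite(name,np.hstack([cv2.resize(patch(c[n],p,r)[0],(390,390)) for n in c]))
E
python3 - <<'E'
from h import *
look(); show("pics/b2.png",(460,-378,8),16)
to(620.6,122.3,100,4)
E
```

```text
clock: 14.65
eef_pos: [454.9, -376.4, 10.2]
ee_rot: [0.981, -0.192, -0.0, -0.0]
contact_force: [0.4, -0.5, 0.4]
finger_gap: 0.399
gripper_force: 0.0
clock: 15.45
eef_pos: [544.7, -155.1, 140.6]
ee_rot: [0.981, -0.192, 0.0, 0.0]
contact_force: [0.9, -0.2, -0.1]
finger_gap: 0.799
gripper_force: 0.0
go [ -31.9 -282.3   40.8] rz -0.45 | yaw -21.8 tcp [ 545.6 -151.7  140.3] q1,q6 [-0.49  1.46] gap 73.4 t 15.6
```

View pics/b2.png

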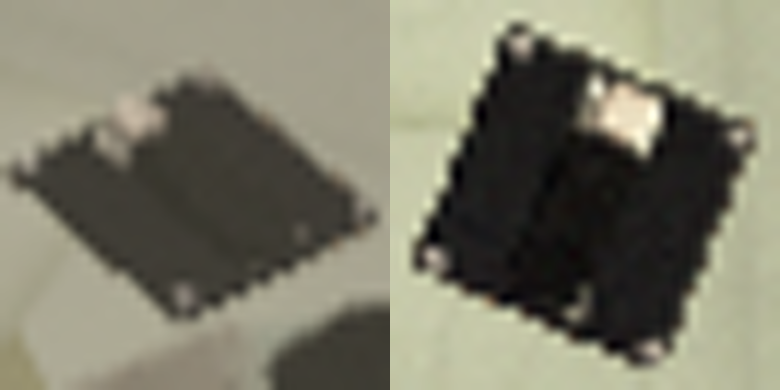

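The stick lies along the silhouette with the plug at the +x end (620,115). A faint pale trace shows at the rear end (580,300). I'll quantify it while moving to the heat sink.

```bash
python3 - <<'E'
from h import *
c=pickle.load(open("last.pkl","rb"));c0={n:pickle.load(open(n+".pkl","rb")) for n in c}
P=np.array([460.3,-378.6]); a=np.radians(-22); X=np.array([np.cos(a),np.sin(a)]); Y=np.array([-X[1],X[0]])
for n in c:
    u,v=proj(c[n],(*P,6)).round().astype(int); R=14
    uu,vv=np.meshgrid(np.arange(u-R,u+R+1),np.arange(v-R,v+R+1)); uv=np.c_[uu.ravel(),vv.ravel()]
    w=cast(c[n],uv,6)-P; L=np.c_[w@X,w@Y]
    e=lambda d:cast(c[n],[[u+d[0],v+d[1]]],6)[0]; pa=abs(np.linalg.det([e((1,0))-e((0,0)),e((0,1))-e((0,0))]))
    g0=gray(c0[n]["color"])[vv,uu].ravel(); g=gray(c[n]["color"])[vv,uu].ravel()
    ctr=(abs(L[:,0])<20)&(abs(L[:,1])<5); hi=np.median(g0[ctr]); til=(abs(L[:,0])<25)&(abs(L[:,1])>16)&(abs(L[:,1])<26); lo=np.median(g0[til])
    for nm,gg in(("before",g0),("now",g)):
        f=np.clip((gg-lo)/(hi-lo)-.08,0,1)
        def A(x0,x1,y0,y1):
            m=(L[:,0]>x0)&(L[:,0]<x1)&(L[:,1]>y0)&(L[:,1]<y1); s=f[m].sum(); return np.round([s*pa,*(f[m]@L[m]/max(s,1e-6))],1)
        print(n,nm,"rear",A(-34,-24,-11,11),"left",A(-20,12,3,13),"right",A(-20,12,-13,-3),"front",A(15,36,-13,13))
E
echo '[[[-8, -45, 0], [0, 0, -0.15]], [[-2, -47, 0], [0, 0, -0.15]], [[5, -47, 0], [0, 0, -0.15]], [[0, 0, 0], [0, 0, 0]]]' > path.dat && python3 -m pendant path.dat 0.75
python3 -c "
from h import *
to(620.6,122.3,80,4)"
```

```text
scene before rear [ 86.  -27.   -1.4] left [123.6  -5.7   5.6] right [271.2  -4.2  -7.5] front [306.5  25.   -2.5]
scene now rear [  0.6 -29.2  -7.1] left [0. 0. 0.] right [0. 0. 0.] front [156.   29.9  -2. ]
top before rear [134.5 -27.8  -0.6] left [196.1  -4.6   6.4] right [222.7  -3.7  -6.6] front [304.9  23.6  -0.8]
top now rear [  6.9 -28.5  -8.2] left [0. 0. 0.] right [0. 0. 0.] front [202.6  25.3  -1.7]
clock: 15.95
eef_pos: [572.1, -15.4, 140.3]
ee_rot: [0.999, 0.036, -0.0, -0.001]
contact_force: [-0.2, 0.9, 0.1]
finger_gap: 0.749
gripper_force: 0.0
go [  58.2 -133.8   60.5] rz 0.002 | yaw 4.1 tcp [572.1 -15.4 140.3] q1,q6 [-0.24  1.26] gap 68.9 t 15.9
```

The stick is within about 1 mm. Now the heat sink.

```bash
echo '[[[19, -44, 10], [0, 0, 0]], [[19, -44, 10], [0, 0, 0]], [[19, -44, 20], [0, 0, 0]], [[0, 0, 0], [0, 0, 0]], [[0, 0, 0], [0, 0, 0]]]' > path.dat && python3 -m pendant path.dat 0.75
python3 -c "
from h import *
to(620.6,122.3,5,4)"
```

```text
clock: 16.45
eef_pos: [619.5, 113.5, 100.2]
ee_rot: [0.999, 0.032, -0.001, 0.0]
contact_force: [-0.4, 0.1, -0.7]
finger_gap: 0.752
gripper_force: 0.0
go [ 1.9 -8.8 95.2] rz -0.006 | yaw 3.7 tcp [619.5 113.5 100.2] q1,q6 [-0.01  1.5 ] gap 69.2 t 16.4
```

```bash
echo '[[[2, -9, 30], [0, 0, 0]], [[0, 0, 35], [0, 0, 0]], [[0, 0, 20], [0, 0, 0]], [[0, 0, 8], [0, 0, 0]], [[0, 0, 0], [0, 0, 0]], [[0, 0, 0], [0, 0, 0]]]' > path.dat && python3 -m pendant path.dat
python3 -c "
from h import *
to(620.6,122.3,5,4)"
echo '[[[0, 0, 0], [0, 0, 0]], [[0, 0, 0], [0, 0, 0]], [[0, 0, 0], [0, 0, 0]], [[0, 0, 0], [0, 0, 0]], [[0, 0, 0], [0, 0, 0]], [[0, 0, 0], [0, 0, 0]]]' > path.dat && python3 -m pendant path.dat 0.0 15
python3 -c "
from h import *
to(620.6,122.3,5,4)"
```

```text
clock: 17.05
eef_pos: [622.7, 122.1, 10.0]
ee_rot: [1.0, 0.031, 0.001, 0.0]
contact_force: [0.5, 0.8, 0.2]
finger_gap: 0.75
gripper_force: 0.0
go [-2.1 -0.3  5. ] rz -0.007 | yaw 3.6 tcp [622.7 122.1  10. ] q1,q6 [0.   1.51] gap 69.0 t 17.1
clock: 17.65
eef_pos: [621.5, 123.2, 8.6]
ee_rot: [0.999, 0.032, 0.0, 0.0]
contact_force: [-1.0, 0.5, 2.2]
finger_gap: 0.415
gripper_force: 15.0
go [-0.9  0.8  3.6] rz -0.006 | yaw 3.7 tcp [621.5 123.2   8.6] q1,q6 [0.01 1.51] gap 38.2 t 17.6
```

```bash
echo '[[[0, 0, -15], [0, 0, 0]], [[0, 0, -35], [0, 0, 0]], [[-47, 5, 0], [0, 0, 0]], [[-47, 5, 0], [0, 0, 0]], [[-47, 5, 0], [0, 0, -0.115]], [[0, 0, 0], [0, 0, 0]], [[0, 0, 0], [0, 0, 0]]]' > path.dat && python3 -m pendant path.dat
python3 -c "
from h import *
to(480.2,99.1,24,10.3)"
```

```text
clock: 18.35
eef_pos: [480.6, 99.2, 58.6]
ee_rot: [0.996, 0.089, 0.0, -0.0]
contact_force: [1.2, 0.5, -0.1]
finger_gap: 0.414
gripper_force: 15.0
go [-0.5  0.1 34.6] rz -0.002 | yaw 10.2 tcp [480.6  99.2  58.6] q1,q6 [-0.04  1.35] gap 38.0 t 18.4
```

```bash
echo '[[[0, 0, 20], [0, 0, 0]], [[0, 0, 14], [0, 0, 0]], [[0, 0, 6], [0, 0, 0]], [[0, 0, 2], [0, 0, 0]], [[0, 0, 0], [0, 0, 0]], [[0, 0, 0], [0, 0, 0]]]' > path.dat && python3 -m pendant path.dat
python3 -c "
from h import *
to(480.2,99.1,14.6,10.3)"
```

```text
clock: 18.95
eef_pos: [482.2, 99.2, 16.8]
ee_rot: [0.996, 0.089, 0.0, 0.0]
contact_force: [-0.3, 0.0, -0.5]
finger_gap: 0.41
gripper_force: 15.0
go [-2.  -0.3  2.2] rz -0.001 | yaw 10.2 tcp [482.2  99.2  16.8] q1,q6 [-0.04  1.35] gap 37.7 t 18.9
```

```bash
echo '[[[-1.5, -0.3, 1], [0, 0, 0]], [[0, 0, 0.8], [0, 0, 0]], [[0, 0, 0], [0, 0, 0]]]' > path.dat && python3 -m pendant path.dat | sed -n 2,4p; echo '[[[0, 0, 0.6], [0, 0, 0]], [[0, 0, 0], [0, 0, 0]]]' > path.dat && python3 -m pendant path.dat| sed -n 2,4p; echo '[[[0, 0, 0.6], [0, 0, 0]], [[0, 0, 0], [0, 0, 0]]]' > path.dat && python3 -m pendant path.dat| sed -n 2,4p
```

```text
eef_pos: [480.1, 99.2, 14.6]
ee_rot: [0.996, 0.089, 0.0, 0.0]
contact_force: [0.4, 0.1, -0.6]
eef_pos: [480.1, 99.2, 14.6]
ee_rot: [0.996, 0.089, -0.0, 0.0]
contact_force: [-2.5, 0.1, 5.8]
eef_pos: [480.1, 99.2, 14.6]
ee_rot: [0.996, 0.089, -0.0, 0.0]
contact_force: [-4.6, -0.3, 11.3]
```

Down at the expected height. Releasing, backing off towards the shell and checking.

```bash
echo '[[[0, 0, -1.2], [0, 0, 0]], [[0, 0, 0], [0, 0, 0]], [[0, 0, 0], [0, 0, 0]], [[0, 0, 0], [0, 0, 0]]]' > path.dat && python3 -m pendant path.dat 0.7
echo '[[[0, 0, -20], [0, 0, 0]], [[0, 0, -40], [0, 0, 0]], [[0, 0, -40], [0, 0, 0]], [[5, 49, 0], [0, 0, 0.07]], [[10, 48, 0], [0, 0, 0.15]], [[10, 48, 0], [0, 0, 0]], [[10, 48, 0], [0, 0, 0]], [[0, 0, 0], [0, 0, 0]]]' > path.dat && python3 -m pendant path.dat 0.75
python3 - <<'E'
from h import *
c=look(); show("pics/c1.png",(479,99,15),15)
for n in c:
    print(n,[np.round(v,1) for v in blob(c[n],(478,99,6),18,dark(100),6)[:4]])
    print(n,"shell",[np.round(v,1) for v in blob(c[n],(632,-214,14),12,{"top":lambda im:(gray(im)<170)&(bgdiff(8)(im)),"scene":lambda im:(bgdiff(8)(im))&(gray(im)>115)&(gray(im)<158)}[n],14)[:4]])
to(632,-214,80,-2)
E
```

```text
clock: 20.05
eef_pos: [479.9, 99.2, 14.3]
ee_rot: [0.996, 0.089, -0.0, -0.0]
contact_force: [-0.0, -0.7, 0.4]
finger_gap: 0.698
gripper_force: 0.0
clock: 20.85
eef_pos: [525.7, -96.9, 114.8]
ee_rot: [1.0, -0.024, 0.001, 0.001]
contact_force: [-0.5, -1.0, -0.5]
finger_gap: 0.749
gripper_force: 0.0
scene [array([478.6,  98.9]), array([478.8,  98.7], dtype=float32), array([70.9, 70.5], dtype=float32), np.float32(100.8)]
scene shell [array([ 617.4, -166.8]), array([ 619.3, -166.9], dtype=float32), array([14. ,  9.3], dtype=float32), np.float32(33.9)]
top [array([479.4,  99.3]), array([479.6,  99.3], dtype=float32), array([71.1, 70.9], dtype=float32), np.float32(100.7)]
top shell [array([ 621.4, -205.3]), array([ 621.3, -204.4], dtype=float32), array([59.9, 57.7], dtype=float32), np.float32(91.1)]
go [112.7 117.1  34. ] rz -0.009 | yaw -2.5 tcp [524.6 -92.2 114.1] q1,q6 [-0.4   1.21] gap 68.9 t 20.9
```

View pics/c1.png

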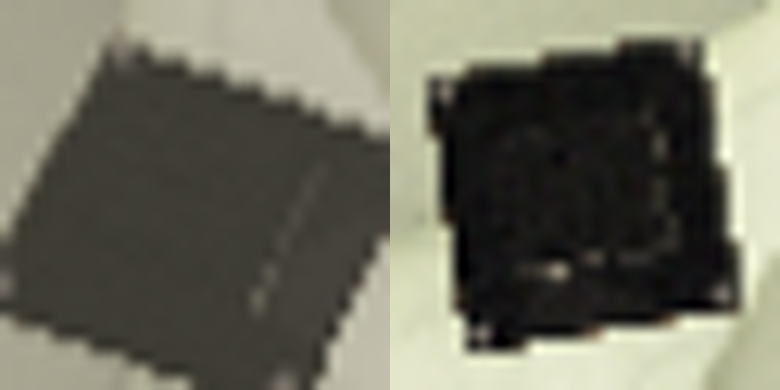

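The heat sink covers its silhouette, with only hairline traces at the right and lower edges (≤1 mm). Now the shell.

```bash
echo '[[[38, 39, 0], [0, 0, 0]], [[38, 39, 0], [0, 0, 0]], [[38, 39, 0], [0, 0, 0]], [[0, 0, 10], [0, 0, 0]], [[0, 0, 0], [0, 0, 0]], [[0, 0, 0], [0, 0, 0]]]' > path.dat && python3 -m pendant path.dat 0.75
python3 -c "
from h import *
to(634,-214,4,-2.6)"
```

```text
clock: 21.55
eef_pos: [623.8, -200.6, 103.6]
ee_rot: [1.0, -0.02, -0.001, -0.001]
contact_force: [0.7, 0.4, 0.1]
finger_gap: 0.752
gripper_force: 0.0
go [10.9 13.1 99.6] rz 0.006 | yaw -2.3 tcp [ 623.8 -200.6  103.6] q1,q6 [-0.5   1.11] gap 69.2 t 21.6
```

```bash
echo '[[[11, 13, 20], [0, 0, 0]], [[0, 0, 40], [0, 0, 0]], [[0, 0, 25], [0, 0, 0]], [[0, 0, 0], [0, 0, 0]], [[0, 0, 0], [0, 0, 0]]]' > path.dat && python3 -m pendant path.dat
python3 -c "
from h import *
to(634,-214,4,-2.6)"
```

```text
clock: 22.05
eef_pos: [635.3, -215.4, 20.5]
ee_rot: [1.0, -0.02, 0.0, -0.0]
contact_force: [0.8, -0.7, 0.1]
finger_gap: 0.751
gripper_force: 0.0
go [-1.4 -1.3 16.5] rz 0.005 | yaw -2.3 tcp [ 635.3 -215.4   20.5] q1,q6 [-0.51  1.1 ] gap 69.1 t 22.1
```

```bash
echo '[[[-1, -1, 10], [0, 0, 0]], [[0, 0, 5], [0, 0, 0]], [[0, 0, 0], [0, 0, 0]], [[0, 0, 0], [0, 0, 0]]]' > path.dat && python3 -m pendant path.dat
echo '[[[0, 0, 0], [0, 0, 0]], [[0, 0, 0], [0, 0, 0]], [[0, 0, 0], [0, 0, 0]], [[0, 0, 0], [0, 0, 0]], [[0, 0, 0], [0, 0, 0]], [[0, 0, 0], [0, 0, 0]]]' > path.dat && python3 -m pendant path.dat 0.0 12
python3 -c "
from h import *
to(634,-214,4,-2.6)"
```

```text
clock: 22.45
eef_pos: [634.6, -215.6, 4.8]
ee_rot: [1.0, -0.021, 0.0, 0.0]
contact_force: [0.4, 0.0, 0.7]
finger_gap: 0.747
gripper_force: 0.0
clock: 23.05
eef_pos: [634.5, -215.6, 4.6]
ee_rot: [1.0, -0.021, 0.0, 0.0]
contact_force: [-0.0, 0.5, 0.7]
finger_gap: 0.43
gripper_force: 12.0
go [-0.6 -1.6  0.6] rz 0.004 | yaw -2.4 tcp [ 634.5 -215.6    4.6] q1,q6 [-0.51  1.1 ] gap 39.5 t 23.1
```

```bash
echo '[[[0, 0, -15], [0, 0, 0]], [[0, 0, -30], [0, 0, 0]], [[-5, 38, 0], [0, 0, 0]], [[-5, 38, 0], [0, 0, 0]], [[-4, 38, 0], [0, 0, -0.13]], [[0, 0, 0], [0, 0, -0.13]], [[0, 0, 0], [0, 0, -0.13]], [[0, 0, 0], [0, 0, 0]]]' > path.dat && python3 -m pendant path.dat
python3 -c "
from h import *
to(615.4,-328.3,20,20.1)"
```

```text
clock: 23.85
eef_pos: [615.8, -329.5, 50.4]
ee_rot: [0.985, 0.173, 0.0, 0.0]
contact_force: [-0.1, 0.3, -0.3]
finger_gap: 0.434
gripper_force: 12.0
go [-0.  -1.3 30.4] rz -0.002 | yaw 20.0 tcp [ 615.8 -329.5   50.4] q1,q6 [-0.66  0.56] gap 39.9 t 23.9
```

```bash
echo '[[[0, -1, 20], [0, 0, 0]], [[0, 0, 11], [0, 0, 0]], [[0, 0, 4], [0, 0, 0]], [[0, 0, 0], [0, 0, 0]], [[0, 0, 0], [0, 0, 0]]]' > path.dat && python3 -m pendant path.dat
python3 -c "
from h import *
to(615.4,-328.3,10.6,20.1)"
```

```text
clock: 24.35
eef_pos: [615.8, -328.1, 15.1]
ee_rot: [0.985, 0.173, 0.0, 0.0]
contact_force: [0.6, 0.3, -0.8]
finger_gap: 0.432
gripper_force: 12.0
go [-0.4  0.   4.5] rz -0.002 | yaw 20.0 tcp [ 615.8 -328.1   15.1] q1,q6 [-0.66  0.56] gap 39.7 t 24.4
```

```bash
echo '[[[-0.3, 0, 2.5], [0, 0, 0]], [[0, 0, 1.5], [0, 0, 0]], [[0, 0, 0.6], [0, 0, 0]], [[0, 0, 0], [0, 0, 0]]]' > path.dat && python3 -m pendant path.dat | sed -n 2,4p; echo '[[[0, 0, 0.6], [0, 0, 0]], [[0, 0, 0], [0, 0, 0]]]' > path.dat && python3 -m pendant path.dat| sed -n 2,4p
```

```text
eef_pos: [615.4, -328.3, 10.5]
ee_rot: [0.985, 0.173, 0.0, 0.0]
contact_force: [-1.4, 0.1, 4.0]
eef_pos: [615.4, -328.3, 10.5]
ee_rot: [0.985, 0.174, 0.0, 0.0]
contact_force: [-3.4, 2.0, 6.3]
```

Touched down; releasing, retreating and looking at all four.

```bash
echo '[[[0, 0, -0.9], [0, 0, 0]], [[0, 0, 0], [0, 0, 0]], [[0, 0, 0], [0, 0, 0]], [[0, 0, 0], [0, 0, 0]]]' > path.dat && python3 -m pendant path.dat 0.75
echo '[[[0, 0, -20], [0, 0, 0]], [[0, 0, -40], [0, 0, 0]], [[0, 0, -50], [0, 0, 0]], [[-40, 0, -30], [0, 0, 0]], [[-45, -15, 0], [0, 0, 0]], [[-45, -15, 0], [0, 0, 0]], [[-45, -15, 0], [0, 0, 0]], [[0, 0, 0], [0, 0, 0]]]' > path.dat && python3 -m pendant path.dat
python3 - <<'E'
from h import *
c=look()
pts=[(592.5,265,12),(460,-378,8),(479,99,12),(609.6,-330.4,10)]
cv2.imwrite("pics/f1.png",np.vstack([np.hstack([cv2.resize(patch(c[n],p,15)[0],(198,198)) for p in pts]) for n in c]))
to(400,-250,150)
E
```

```text
clock: 25.35
eef_pos: [614.9, -327.9, 9.7]
ee_rot: [0.985, 0.174, -0.0, -0.0]
contact_force: [0.2, -1.0, 0.1]
finger_gap: 0.745
gripper_force: 0.0
clock: 26.15
eef_pos: [430.0, -344.0, 148.2]
ee_rot: [0.985, 0.172, -0.002, -0.002]
contact_force: [0.7, 0.1, 0.6]
finger_gap: 0.753
gripper_force: 0.0
go [-1.000e-01 -1.017e+02  2.000e-01] rz 0.0 | yaw 19.9 tcp [ 434.7 -345.7  150.2] q1,q6 [-0.89  0.33] gap 68.6 t 26.2
```

View pics/f1.png

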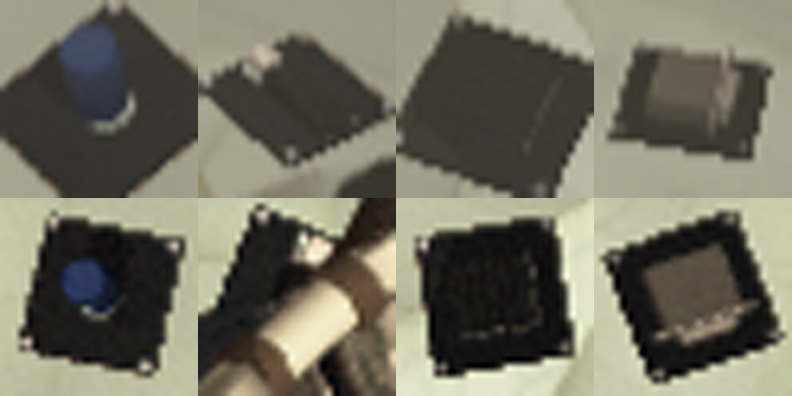

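Run:
```python
from h import *
c=pickle.load(open("last.pkl","rb"))
for n,lo in(("scene",85),("top",75)):
    r=blob(c[n],(613.4,-329,20),9,lambda im:gray(im)>lo,20); print(n,[np.round(v,1) for v in r[:4]]); cv2.imwrite(f"pics/chk_{n}.png",cv2.resize(r[4],(390,390)))
cv2.imwrite("pics/f2.png",np.hstack([cv2.imread(f"pics/chk_{n}.png") for n in c]))
```

```text
scene [array([ 618.1, -341.1]), array([ 616. , -335.9], dtype=float32), array([78.1, 59.9], dtype=float32), np.float32(121.1)]
top [array([ 607. , -328.6]), array([ 606.6, -327.2], dtype=float32), array([46.8, 40.1], dtype=float32), np.float32(112.0)]
```

View pics/f2.png

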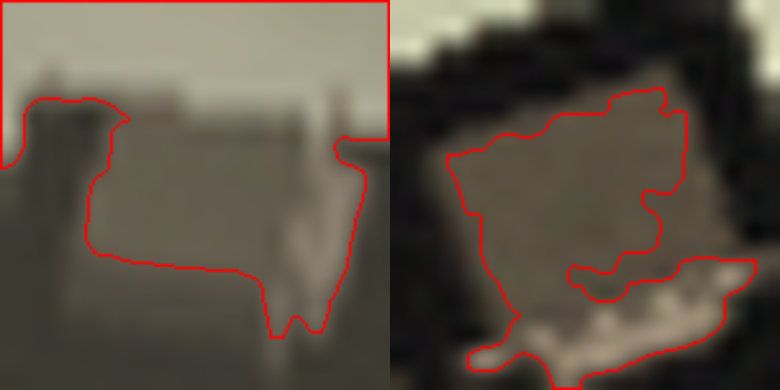

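The contour threshold is too high because the arm shades the tile. No silhouette shows around the shell. I'll move the arm clear and repeat with a lower threshold.

```bash
echo '[[[-20, -45, -20], [0, 0, 0]], [[-15, -47, 0], [0, 0, 0]], [[0, -50, 0], [0, 0, 0]], [[0, -50, 0], [0, 0, 0]], [[0, 0, 0], [0, 0, 0]], [[0, 0, 0], [0, 0, 0]]]' > path.dat && python3 -m pendant path.dat | sed -n 2p
python3 - <<'E'
from h import *
c=look(); out=[]
for lo in(50,60):
    r=blob(c["top"],(609.6,-330.4,13),10,lambda im:gray(im)>lo,13); print("whole",[np.round(v,1) for v in r[:4]]); out.append(cv2.resize(r[4],(390,390)))
for lo,hi in((55,110),):
    r=blob(c["top"],(613.4,-329,20),8,lambda im:(gray(im)>lo)&(gray(im)<hi),20); print("block",[np.round(v,1) for v in r[:4]])
print("tile",[np.round(v,1) for v in blob(c["top"],(609.6,-330.4,6),18,dark(90),6)[:4]])
out[1]=cv2.resize(patch(c["top"],(460,-378,8),15)[0],(390,390))
cv2.imwrite("pics/f3.png",np.hstack(out))
E
```

```text
eef_pos: [340.0, -179.2, 170.0]
whole [array([ 608.5, -330.8]), array([ 608.9, -331. ], dtype=float32), array([57.1, 45.7], dtype=float32), np.float32(109.6)]
whole [array([ 608.5, -331. ]), array([ 608.9, -331.2], dtype=float32), array([56.3, 44.9], dtype=float32), np.float32(109.9)]
block [array([ 604.2, -309.3]), array([ 604.3, -309.2], dtype=float32), array([20.1,  2.6], dtype=float32), np.float32(20.2)]
tile [array([ 610. , -330.3]), array([ 610.2, -330.3], dtype=float32), array([70.4, 69.8], dtype=float32), np.float32(110.0)]
```

View pics/f3.png

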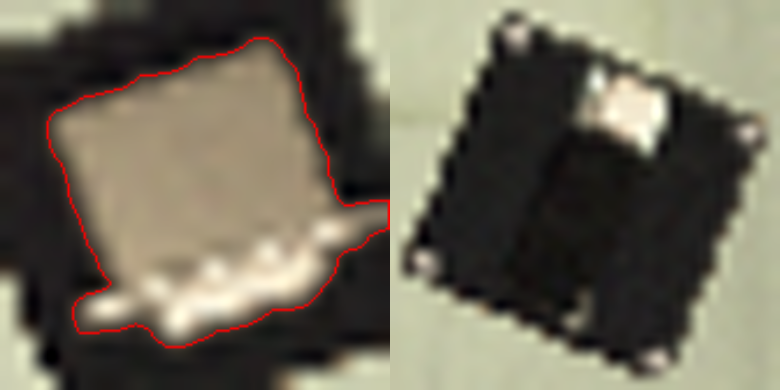

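The shell matches its tile to about 1 mm and 0.3°, and the stick is aligned. The gripper is clear, so I'm handing in.

```bash
python3 -c "
from h import *
print(ticket.job_done())"
```

```text
the job is handed in; nothing more can be done
None
```

The capacitor, memory stick, heat sink and connector shell are each upright on their matching tiles, within about 1 mm by my camera checks (capacitor up to about 1.5 mm), and the job is handed in; no verdict came back.

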